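# Bring the back-room network up in order

### The arm

A 6-joint arm with a two-finger parallel gripper is mounted at the origin on the work surface. World frame = base frame: x ahead of the robot, y to its left, z up, the work surface at z = 0. Lengths are in m, angles in rad, forces in N, time in s.
With the tool pointing down it reaches from about 0.35 to 0.775 m from the base axis. Payload 5.5 kg.
Tool frame: the origin (TCP) lies between the finger pads; the fingertips stand 19 mm ahead of it and the grasp point (between the pads) is the TCP (arm.tcp_to_tips is the distance from the TCP to the fingertips, in m); z points along the fingers, y is the direction in which the jaws open and shut (so a half turn about z gives the same grasp; the last joint's range is limited). The gripper opens to 85 mm and grips with 20 to 120 N. Pads are 22 mm wide; open, the fingers measure 114 mm over their backs; the gripper's body (76 mm by 85 mm) begins 54 mm behind the grasp point. The pads swing forward as they close: fully open they stand 13 mm farther back than shut.
Start: joints at [1.044, 0.313, 0.046, 1.304, 0, 1.431], TCP at [0.217, 0.533, 0.25] pointing down, gripper open.
Joint ranges: [-2.76, 2.76], [-0.86, 1.69], [-1.03, 1.26], [-2.2, 2.34], [-1.47, 1.5], [-3.14, 3.14]. Speed limits (rad/s): [2.57, 2.57, 3.14, 3.14, 3.14, 3.14].

### API

Orientations are given as a unit quaternion [w, x, y, z].
In Python, from station import arm gives the robot as it stands.
- The arm moves only by the tool move_arm, never from a script. Its argument "moves" is a list of rows, each an object of numbers: "x", "y", "z": the shift along the tool's x, y, z in mm; "rx", "ry", "rz": the turn, a rotation vector about the tool's x, y, z in rad; "fingers": the opening in per cent of the stroke, from 0 (shut) to 100 (fully open). In form: [{"x": .., "y": .., "z": .., "rx": .., "ry": .., "rz": .., "fingers": ..}, ...]. A call has 1 to 12 rows; each row shifts and turns the pose as measured when the row begins, along the tool's axes as they then stand; what a row does not reach is not made up. A row lasts 1/10 s, in which the tool goes at most 50 mm and 8.59 degrees, less where a joint would pass 70% of its speed; a pose out of reach is approached as far as the arm can. A call with a gripper value outside its range is refused whole. The fingers move at their own pace and stop on an object; the grip force is fixed at half the most. Time passes only in rows, so rows that do not move let the fingers close. It gives the time, the measured TCP pose, the force and the opening at its end, in the units of the state.
- arm.read_state(): the state, without advancing time (a new reading comes with each control period).
- arm.grab_frame(name): name is "side" or "top"; returns the picture (400x640x3 uint8, red, green, blue); there is no depth.
- arm.get_calibration(name): a dict with "camera_matrix" (3x3 intrinsics, pixels), "xyz" and "orientation" of the camera in the world. Camera axes: x right, y down, z forward; pixel columns grow to the right and rows downward; lengths in m; the calibration is good to about 2 mm. A picture is of the moment at which its call begins. get_calibration takes no time and is no camera call.
- arm.job_done(): hands the job in, once; it reports no verdict.
The state is a dict: "time_s": time; "qpos": joint angles; "joint_velocities": joint speeds; "effort": joint torques, N m; "eef_pos": TCP position; "tool_rot": TCP orientation; "contact_force": force on the tool from outside, world axes, zero at the start; "wrist_torque": the same for the moment, N m; "grip_width": finger opening in m.
Only numpy, scipy, OpenCV 4.12 (cv2) and the standard library are available. Lean on these libraries where they do the work, as an engineer would, in place of code of your own. Each camera call takes 0.05 s, during which the arm holds its last target.

### The job

Bring the network back up in the right order, only by pressing with the fingertips: first tip the wide master rocker of the power strip to on, then push the big square power key of the modem (the white box without antennas) fully in, and last push the big round power key of the router (the white box with two antennas) fully in. Leave the strip's narrow outlet rockers and the small round pairing buttons alone, and do not lift or shift the two boxes or disturb the drinks and other things around them.

Things in the scene. Friction and masses are not known exactly. Their poses are not given: they have to be found in the camera images.
- power_strip: White power strip screwed to the table, 70 (x) x 290 (y) x 40 mm high, z up, origin at the centre of its underside, long side along its y, its x pointing roughly away from the robot. On its top, along y: the wide master rocker (44 x 34 mm) centred at y = +100 mm, and two narrow outlet rockers (24 x 12 mm) at y = +26 and -64 mm, each beside a round socket.
- master (a joint): Wide grey master rocker, 44 mm (strip x) x 34 mm, pivoting about the strip's y axis at its middle, 46 mm above the table, its top face 4 mm above the pivot. 0 = off: the end at strip +x (far from the robot) stands up; 0.4 rad = on: that end is down, the near end up. Starts below 0.05. Needs about 4 N pressed at the pad point, has no spring and stays where it is left; on its stop at 0.4.
- master_pad (a point): The point to press, on the top face of the master rocker, 13 mm from the pivot on its far (+x) half. About 53 mm above the table when off, sinks about 5 mm to on.
- outlet_a (a joint): Narrow outlet rocker at strip y = +26 mm, same sense: 0.4 rad = on. It starts on (above 0.37) and is to be left on; moves at about 7 N on its end.
- outlet_b (a joint): Narrow outlet rocker at strip y = -64 mm, as outlet_a.
- modem: Modem: loose white box on rubber feet, 110 (x) x 140 (y) x 40 mm high, 0.55 kg, no antennas, z up, origin at the centre of its underside, x roughly away from the robot. On its top: the square power key at (-25, +40) mm, the small pairing button at (-25, -40) mm.
- modem_key (a joint): Joint of the modem's power key: metres pushed in, 0 = out (starts within 0.8 mm of it), 0.005 = fully in, on its stop. It takes about 4 N to push, has no spring and stays where it is left.
- modem_key_top (a point): Centre of the top of the modem's grey square power key, 28 x 28 mm; it stands 9 mm proud of the box (49 mm above the table), 4 mm when fully in.
- modem_small (a joint): Joint of the modem's small round pairing button, 12 mm across, standing 5 mm proud, to be left alone: metres pushed in, 0 = out (starts within 0.8 mm of it), 0.005 = fully in, on its stop. It takes about 4 N to push, has no spring and stays where it is left.
- router: Router: loose white box on rubber feet, 120 (x) x 180 (y) x 34 mm high, 0.6 kg, z up, origin at the centre of its underside, x roughly away from the robot; two white rod antennas, 130 mm high over the table, on its far edge, at (64 to 74, +-70) mm. On its top: the round power key at (-25, +55) mm, the small pairing button at (-25, -45) mm.
- router_key (a joint): Joint of the router's power key: metres pushed in, 0 = out (starts within 0.8 mm of it), 0.005 = fully in, on its stop. It takes about 4 N to push, has no spring and stays where it is left.
- router_key_top (a point): Centre of the top of the router's grey round power key, 28 mm across; it stands 9 mm proud of the box (43 mm above the table), 4 mm when fully in.
- router_small (a joint): Joint of the router's small round pairing button, 12 mm across, standing 5 mm proud, to be left alone: metres pushed in, 0 = out (starts within 0.8 mm of it), 0.005 = fully in, on its stop. It takes about 4 N to push, has no spring and stays where it is left.
- cup_a: Bystander, loose: blue paper take-away cup with white lid, 82 mm wide, 104 high; origin at the centre of its underside.
- cup_b: Bystander, loose: brown paper take-away cup with white lid, 82 mm wide, 104 high; origin at the centre of its underside.
- juice_a: Bystander, loose: orange juice bottle with label, 68 mm wide, 190 high; origin at the centre of its underside.
- juice_b: Bystander, loose: orange juice bottle without label, 68 mm wide, 190 high; origin at the centre of its underside.
- tea: Bystander, loose: small dark tea bottle, 58 mm wide, 160 high; origin at the centre of its underside.
- adapter: Bystander, loose: black plug adapter, 34 x 40 x 30 mm high; origin at the centre of its underside.
- tape: Bystander, loose: roll of tape, 90 mm wide, 20 high; origin at the centre of its underside.
- remote: Bystander, loose: black remote control, 150 x 42 x 18 mm high; origin at the centre of its underside.
Things that resemble listed ones, but are neither listed nor needed, are in the scene too. What is shaped like the router but red is not meant. Leave any red or yellow look-alike of the modem alone.

How it is judged:
On the way, in this order (a step that is already met when the one before it is completed fails the run):
1. the master rocker is tipped to on (value of joint master above 0.33 rad), for 0.1 s.
2. then the modem's power key is pushed in (value of joint modem_key above 0.004 m), for 0.1 s.
3. then the router's power key is pushed in (value of joint router_key above 0.004 m), for 0.1 s.
At the end, for the whole second after the job is handed in: Master rocker on (over 0.33 of 0.4 rad) and both power keys pushed in (over 4 of 5 mm); outlet rockers still on, pairing buttons in by less than 2 mm; both boxes at rest, level, within 20 mm of where they stood, the bystanders within 30 mm (value of joint master above 0.33 rad and value of joint each of modem_key, router_key above 0.004 m and value of joint each of outlet_a, outlet_b above 0.3 rad and value of joint each of modem_small, router_small below 0.002 m and distance of each of modem, router from where it was at the start of the episode below 0.02 m and angle between each of modem, router's own z axis and vertical below 0.1 rad and linear speed of each of modem, router below 0.02 m/s and distance of each of cup_a, cup_b, juice_a, juice_b, tea, adapter, tape, remote from where it was at the start of the episode below 0.03 m); the robot touches nothing.
It fails at once if the modem's power key is pushed in (over 2.5 mm) before the master rocker is on (value of joint modem_key above 0.0025 m and value of joint master below 0.3 rad).
It fails at once if the router's power key is pushed in (over 2.5 mm) before the modem's (value of joint router_key above 0.0025 m and value of joint modem_key below 0.0035 m).
It fails at once if an outlet rocker is tipped off or a small pairing button is pressed (over 2.5 mm) (value of joint any of outlet_a, outlet_b below 0.25 rad or value of joint any of modem_small, router_small above 0.0025 m).
It fails at once if the modem or router is lifted over 10 mm, shifted over 25 mm or tipped (height (world z) of any of modem, router above 0.01 m or distance of any of modem, router from where it was at the start of the episode above 0.025 m or angle between any of modem, router's own z axis and vertical above 0.15 rad).
It fails at once if a bystander is moved over 40 mm, lifted or knocked over (distance of any of cup_a, cup_b, juice_a, juice_b, tea, adapter, tape, remote from where it was at the start of the episode above 0.04 m or height (world z) of any of cup_a, cup_b, juice_a, juice_b, tea, adapter, tape, remote above 0.02 m or angle between any of cup_a, cup_b, juice_a, juice_b, tea, adapter, tape, remote's own z axis and vertical above 0.5 rad).
It also fails if it takes over 51 s, if anything falls off the work surface, if the arm or the gripper's body presses on something with over 40 N, if the wrist force passes 120 N, or if a joint passes its speed limit or range.

## Working session

There is one attempt and no reset: what is moved stays moved. The work goes in short steps, Python scripts to look and compute and a tool call to move; the robot and the scene stay as the last step left them, time stands still between calls to the robot, and variables do not carry over. Pictures are saved under pics/ and viewed, and the job is handed in when it is done.

Besides the shell and the picture viewer there is one more tool, called after "Request:" as name(argument=value, ...), one argument or row to a line, values as JSON. move_arm: Moves the arm, as the interface text tells. Its arguments: {"type":"object","properties":{"moves":{"type":"array","items":{"type":"object","properties":{"x":{"type":"number"},"y":{"type":"number"},"z":{"type":"number"},"rx":{"type":"number"},"ry":{"type":"number"},"rz":{"type":"number"},"fingers":{"type":"number"}}}}},"required":["moves"]}

```bash
ls; mkdir -p pics; python3 - <<'E'
from station import arm
import cv2
for n in("top","side"):
    cv2.imwrite(f"pics/{n}0.png",arm.grab_frame(n)[:,:,::-1]); c=arm.get_calibration(n); print(n,c)
s=arm.read_state(); print(s)
E
```

```text
pics
top {'camera_matrix': array([[500.83533701,   0.        , 318.36975467],
       [  0.        , 500.83533701, 194.36624204],
       [  0.        ,   0.        ,   1.        ]]), 'xyz': array([ 0.15642808, -0.01161852,  1.79983985]), 'orientation': array([ 0.05835967, -0.70037452,  0.70892835, -0.05907854])}
side {'camera_matrix': array([[363.72261376,   0.        , 319.37886132],
       [  0.        , 363.72261376, 197.3395315 ],
       [  0.        ,   0.        ,   1.        ]]), 'xyz': array([ 0.03708302, -0.79323156,  0.72043818]), 'orientation': array([-0.43286422,  0.86095385, -0.24219515,  0.11282085])}
{'time_s': 0.1, 'qpos': array([1.04441264e+00, 3.13913920e-01, 4.50531521e-02, 1.30358813e+00,
       1.37661918e-05, 1.43121005e+00]), 'joint_velocities': array([-1.54207574e-04, -2.41915114e-03,  5.31485296e-03, -1.05329442e-03,
       -3.79622110e-04, -8.01065886e-06]), 'effort': array([ 3.49146867e-03, -4.81725883e+01,  2.99243367e+01,  1.27058354e-02,
       -8.26673727e-05,  1.05233684e-05]), 'eef_pos': array([0.21668   , 0.53213886, 0.24948836]), 'tool_rot': array([-2.76589065e-04,  1.92195280e-01,  9.81356353e-01, -7.78648025e-04]), 'contact_force': array([0.74863599, 0.14038198, 0.17166099]), 'wrist_torque': array([0.0313257 , 0.00149215, 0.04234518]), 'grip_width': 0.08568092349624164}
```

View pics/top0.png

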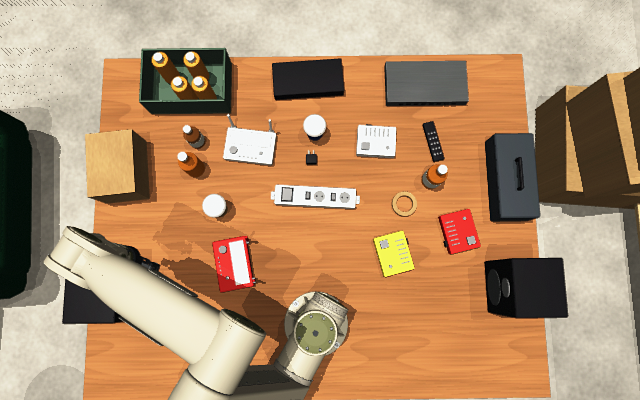

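View pics/side0.png

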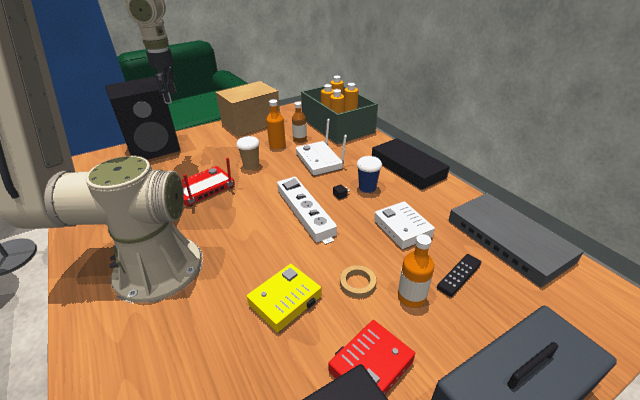

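The top view has world +x up and +y left. Candidates:
- **White router with antennas:** (250,145). The red one at (235,263) is excluded.
- **White modem without antennas:** (377,141). The yellow (394,254) and red (460,231) ones are excluded.
- **Power strip:** (315,196), with the wide master rocker at (287,194) on its left (+y) end.

I'll confirm these in an enlarged crop.

```bash
cat > h.py <<'E'
import numpy as np, cv2
from scipy.spatial.transform import Rotation as R
from station import arm
def Rq(q): return R.from_quat([q[1],q[2],q[3],q[0]]).as_matrix()
def cast(n,uv,z):
    c=arm.get_calibration(n);K=c["camera_matrix"];M=Rq(c["orientation"])
    d=M@np.linalg.solve(K,[uv[0],uv[1],1.]);o=c["xyz"];return o+d*(z-o[2])/d[2]
def proj(n,p):
    c=arm.get_calibration(n);v=Rq(c["orientation"]).T@(np.array(p)-c["xyz"]);v=c["camera_matrix"]@v;return v[:2]/v[2]
E
python3 - <<'E'
import cv2
t=cv2.imread("pics/top0.png"); s=cv2.imread("pics/side0.png")
cv2.imwrite("pics/crop_t.png",cv2.resize(t[110:215,210:410],None,fx=4,fy=4,interpolation=cv2.INTER_CUBIC))
cv2.imwrite("pics/crop_s.png",cv2.resize(s[120:250,265:445],None,fx=4,fy=4,interpolation=cv2.INTER_CUBIC))
E
```

```text
(no output)
```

View pics/crop_t.png

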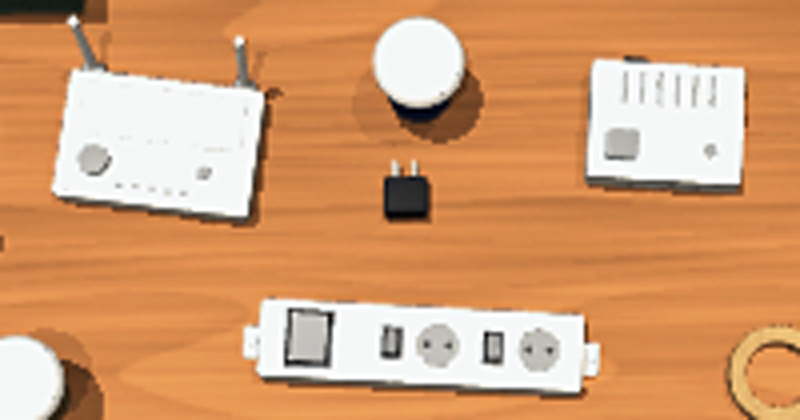

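View pics/crop_s.png

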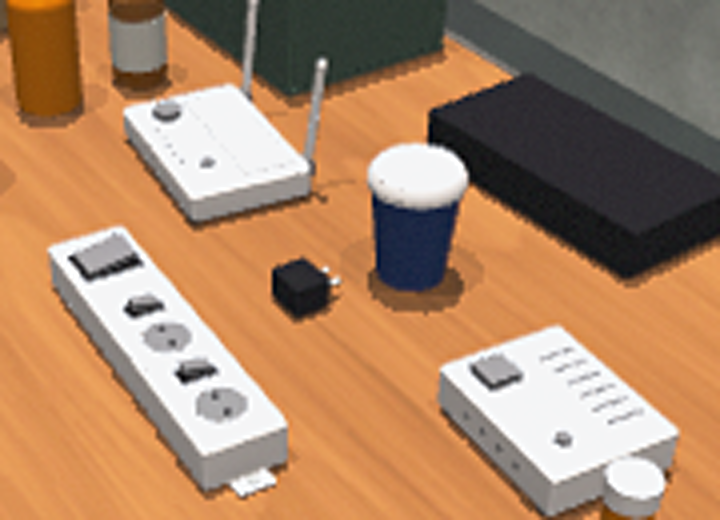

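The crops confirm all three. The master rocker is at crop (308,337), the square modem key at (621,143) and the round router key at (93,158). The small pairing buttons are at (711,150) and (205,172). Next I'll measure them in both views.

```bash
python3 - <<'E'
from h import *
t=cv2.imread("pics/top0.png");s=cv2.imread("pics/side0.png")
def blob(im,x0,y0,x1,y1,lo,hi,up=8):
    c=cv2.resize(im[y0:y1,x0:x1],None,fx=up,fy=up,interpolation=cv2.INTER_CUBIC).astype(int)
    m=((c.min(2)>lo)&(c.max(2)<hi)&(np.ptp(c,axis=2)<25)).astype(np.uint8)
    m=cv2.morphologyEx(m,cv2.MORPH_OPEN,np.ones((5,5)))
    k,l,st,ce=cv2.connectedComponentsWithStats(m);i=1+np.argmax(st[1:,4])
    return (ce[i]+.5)/up-.5+[x0,y0],st[i,2:]/up
for nm,b,z in(("master",(279,185,295,204),.05),("modemkey",(358,138,374,154),.049),("routerkey",(225,142,241,156),.043)):
    uv,w=blob(t,*b,120,205);print(nm,uv,w,cast("top",uv,z))
for nm,b,z in(("modemkey",(381,206,397,219),.049),("routerkey",(301,143,312,152),.043),("master",(280,176,301,190),.05)):
    uv,w=blob(s,*b,120,205);print("side",nm,uv,w,cast("side",uv,z))
# white boxes
hsv=cv2.cvtColor(t,cv2.COLOR_BGR2HSV)
for nm,b,z in(("strip",(265,180,370,215),.04),("modem",(350,115,405,165),.04),("router",(215,115,285,172),.034)):
    x0,y0,x1,y1=b;up=4
    c=cv2.resize(hsv[y0:y1,x0:x1],None,fx=up,fy=up,interpolation=cv2.INTER_CUBIC)
    m=((c[:,:,1]<60)&(c[:,:,2]>215)).astype(np.uint8)
    m=cv2.morphologyEx(m,cv2.MORPH_CLOSE,np.ones((9,9)))
    m=cv2.morphologyEx(m,cv2.MORPH_OPEN,np.ones((39,39)))
    cs,_=cv2.findContours(m,0,2);r=cv2.minAreaRect(cv2.convexHull(max(cs,key=cv2.contourArea)))
    P=np.array([cast("top",(q+.5)/up-.5+[x0,y0],z)[:2] for q in cv2.boxPoints(r)])
    C=P.mean(0);e=[P[1]-P[0],P[2]-P[1]];L=[np.hypot(*a) for a in e]
    a=e[int(np.argmax(L))];a=a*np.sign(a[1]);yaw=np.arctan2(-a[0],a[1])
    print(nm,C,L,"yaw",yaw)
    Rm=np.array([[np.cos(yaw),-np.sin(yaw)],[np.sin(yaw),np.cos(yaw)]])
    for k in {"strip":[(0,.1),(.013,.1)],"modem":[(-.025,.04)],"router":[(-.025,.055)]}[nm]: print("   pt",k,C+Rm@k)
# bystanders rough
for nm,uv,z in(("cupblue",(315,125),.104),("cupbrown",(214,205),.104),("tea",(189,128),.16),("juice1",(183,156),.19),("juice2",(442,170),.19),("ant1",(228,115),.13),("ant2",(270,121),.13)): print(nm,cast("top",uv,z))
E
```

```text
master [287.27133357 194.52489407] [  7.875  10.125 531.   ] [0.45084375 0.09496692 0.05      ]
modemkey [365.17858104 145.52133818] [  8.875   8.125 464.25 ] [ 0.62666845 -0.18604053  0.049     ]
routerkey [232.91870761 149.28240392] [  8.25    7.625 331.75 ] [0.62007886 0.29136082 0.043     ]
side modemkey [388.67494142 211.6321031 ] [ 13.75   7.25 426.75] [ 0.62439053 -0.18689743  0.049     ]
side routerkey [306.50167669 146.66367946] [  7.25    3.5   135.125] [0.61771645 0.28959243 0.043     ]
side master [290.6922069  182.79990586] [ 15.125   9.75  614.125] [0.45015689 0.09610558 0.05      ]
strip [0.45087424 0.05513517] [np.float64(0.04109427185439637), np.float64(0.06681496294592695)] yaw 1.5632815057552354
   pt (0, 0.1) [0.35087707 0.05588664]
   pt (0.013, 0.1) [0.35097476 0.06888627]
modem [ 0.64949238 -0.2285986 ] [np.float64(0.1358377879807866), np.float64(0.1059204658218413)] yaw -0.012136993367726836
   pt (-0.025, 0.04) [ 0.62497969 -0.18829812]
router [0.63731205 0.23327045] [np.float64(0.11942505212815147), np.float64(0.17836375992084025)] yaw -0.13494632148220415
   pt (-0.025, 0.055) [0.61993887 0.29113385]
cupblue [ 0.68837796 -0.00624523  0.104     ]
cupbrown [0.40846242 0.3424012  0.104     ]
tea [0.66543026 0.42149597 0.16      ]
juice1 [0.56044342 0.43044637 0.19      ]
juice2 [ 0.50283493 -0.4221291   0.19      ]
ant1 [0.71994212 0.29541225 0.13      ]
ant2 [0.69650655 0.14946966 0.13      ]
```

```bash
cat >> h.py <<'E'
def go(target,yaw):
    """remaining tool-axis shift (mm) and rz for tips at target, with tool x along world angle pi+yaw"""
    s=arm.read_state();M=Rq(s["tool_rot"]);tip=s["eef_pos"]+M[:,2]*0+np.array([0,0,-arm.tcp_to_tips])
    Rt=np.array([[-np.cos(yaw),np.sin(yaw),0],[-np.sin(yaw),-np.cos(yaw)*-1,0],[0,0,-1]])
    rv=R.from_matrix(M.T@Rt).as_rotvec()
    print("t",s["time_s"],"tip",tip.round(4),"shift_now",(1e3*M.T@(np.array(target)-tip)).round(1),"shift_in_goal_frame",(1e3*Rt.T@(np.array(target)-tip)).round(1),"rv",rv.round(3),"F",s["contact_force"].round(1),"grip",round(s["grip_width"],4),"q",s["qpos"].round(2))
E
python3 - <<'E'
from h import *
print(arm.tcp_to_tips)
yaw=-0.05;Rt=np.array([[-np.cos(yaw),np.sin(yaw),0],[-np.sin(yaw),np.cos(yaw),0],[0,0,-1]]);print(np.linalg.det(Rt),Rt)
E
```

```text
0.019
0.9950041652780258 [[-0.99875026 -0.04997917  0.        ]
 [ 0.04997917  0.99875026  0.        ]
 [ 0.          0.         -1.        ]]
```

```bash
sed -i 's/Rt=np.array.*/c,sn=np.cos(yaw),np.sin(yaw);Rt=np.array([[-c,-sn,0],[-sn,c,0],[0,0,-1.]])/' h.py; python3 - <<'E'
from h import *
go([.4697,.0945,.23],-.05)
E
```

```text
t 0.1 tip [0.2167 0.5321 0.2305] shift_now [-399.4 -309.9    0.9] shift_in_goal_frame [-274.6 -424.4    0.5] rv [-0.002 -0.001 -0.337] F [0.7 0.1 0.2] grip 0.0857 q [1.04 0.31 0.05 1.3  0.   1.43]
```

Request:
move_arm(
  moves=[
    {"rz": -0.112, "fingers": 0},
    {"rz": -0.112, "fingers": 0},
    {"rz": -0.112, "fingers": 0},
    {"x": -23, "y": -35, "fingers": 0},
    {"x": -23, "y": -35, "fingers": 0},
    {"x": -23, "y": -35, "fingers": 0},
    {"x": -23, "y": -35, "fingers": 0},
    {"x": -23, "y": -35, "fingers": 0},
    {"x": -23, "y": -35, "fingers": 0},
    {"x": -23, "y": -35, "fingers": 0},
    {"x": -23, "y": -35, "fingers": 0},
    {"x": -23, "y": -35, "fingers": 0},
  ],
)

```text
validation failed for argument at $.mo...
```

```bash
python3 -c "
from h import *
go([.4697,.0945,.07],-.05)"
```

```text
t 0.1 tip [0.2167 0.5321 0.2305] shift_now [-399.5 -309.6  160.9] shift_in_goal_frame [-274.6 -424.4  160.5] rv [-0.002 -0.001 -0.337] F [0.7 0.1 0.2] grip 0.0857 q [1.04 0.31 0.05 1.3  0.   1.43]
```

The call was refused, so I'll retry with every field given in each row.

Request:
move_arm(
  moves=[
    {"x": 0, "y": 0, "z": 0, "rx": 0, "ry": 0, "rz": -0.112, "fingers": 0},
    {"x": 0, "y": 0, "z": 0, "rx": 0, "ry": 0, "rz": -0.112, "fingers": 0},
    {"x": 0, "y": 0, "z": 0, "rx": 0, "ry": 0, "rz": -0.112, "fingers": 0},
  ],
)

```text
time_s: 0.4
eef_pos: [0.2162, 0.5313, 0.2478]
tool_rot: [-0.001, 0.02, 1.0, -0.002]
contact_force: [1.1, 0.1, 0.6]
grip_width: 0.0439
```

Request:
move_arm(
  moves=[
    {"x": -23, "y": -35, "z": 0, "rx": 0, "ry": 0, "rz": 0, "fingers": 0},
    {"x": -23, "y": -35, "z": 0, "rx": 0, "ry": 0, "rz": 0, "fingers": 0},
    {"x": -23, "y": -35, "z": 0, "rx": 0, "ry": 0, "rz": 0, "fingers": 0},
    {"x": -23, "y": -35, "z": 0, "rx": 0, "ry": 0, "rz": 0, "fingers": 0},
    {"x": -23, "y": -35, "z": 0, "rx": 0, "ry": 0, "rz": 0, "fingers": 0},
    {"x": -23, "y": -35, "z": 0, "rx": 0, "ry": 0, "rz": 0, "fingers": 0},
    {"x": -23, "y": -35, "z": 0, "rx": 0, "ry": 0, "rz": 0, "fingers": 0},
    {"x": -23, "y": -35, "z": 0, "rx": 0, "ry": 0, "rz": 0, "fingers": 0},
    {"x": -23, "y": -35, "z": 0, "rx": 0, "ry": 0, "rz": 0, "fingers": 0},
  ],
)

```text
time_s: 1.3
eef_pos: [0.4146, 0.2015, 0.2442]
tool_rot: [-0.004, 0.012, 1.0, -0.004]
contact_force: [0.7, -0.0, 0.1]
grip_width: -0.0001
```

```bash
python3 -c "
from h import *
go([.4697,.0945,.07],-.05)"
```

```text
t 1.3 tip [0.4146 0.2015 0.2252] shift_now [ -58.8 -104.4  155.5] shift_in_goal_frame [ -60.4 -104.1  155.2] rv [-0.008 -0.007  0.026] F [ 0.7 -0.   0.1] grip -0.0001 q [ 0.28  0.1  -0.23  1.24 -0.01  0.31]
```

Request:
move_arm(
  moves=[
    {"x": -20, "y": -35, "z": 20, "rx": -0.004, "ry": -0.004, "rz": 0.026, "fingers": 0},
    {"x": -20, "y": -35, "z": 20, "rx": -0.004, "ry": -0.003, "rz": 0, "fingers": 0},
    {"x": -20, "y": -35, "z": 20, "rx": 0, "ry": 0, "rz": 0, "fingers": 0},
    {"x": 0, "y": 0, "z": 35, "rx": 0, "ry": 0, "rz": 0, "fingers": 0},
    {"x": 0, "y": 0, "z": 0, "rx": 0, "ry": 0, "rz": 0, "fingers": 0},
  ],
)

```text
time_s: 1.8
eef_pos: [0.4747, 0.084, 0.1466]
tool_rot: [0.002, 0.03, 1.0, 0.0]
contact_force: [-1.7, 0.7, -0.5]
grip_width: 0.0001
```

```bash
python3 -c "
from h import *
go([.4697,.0945,.06],-.05)"
```

```text
t 1.8 tip [0.4747 0.084  0.1276] shift_now [ 5.8 10.1 67.6] shift_in_goal_frame [ 5.5 10.2 67.6] rv [ 0.001  0.003 -0.01 ] F [-1.7  0.7 -0.5] grip 0.0001 q [ 0.01  0.19 -0.38  1.    0.    0.07]
```

Request:
move_arm(
  moves=[
    {"x": 5, "y": 10, "z": 30, "rx": 0, "ry": 0, "rz": -0.01, "fingers": 0},
    {"x": 0, "y": 0, "z": 20, "rx": 0, "ry": 0, "rz": 0, "fingers": 0},
    {"x": 0, "y": 0, "z": 0, "rx": 0, "ry": 0, "rz": 0, "fingers": 0},
    {"x": 0, "y": 0, "z": 0, "rx": 0, "ry": 0, "rz": 0, "fingers": 0},
  ],
)

```text
time_s: 2.2
eef_pos: [0.4715, 0.0956, 0.0992]
tool_rot: [0.003, 0.024, 1.0, 0.0]
contact_force: [-0.1, 0.1, 0.5]
grip_width: 0.0001
```

```bash
python3 -c "
from h import *
go([.4697,.0945,.06],-.05)
for n in('top','side'): cv2.imwrite(f'pics/{n}1.png',arm.grab_frame(n)[:,:,::-1])
t=cv2.imread('pics/top1.png')[140:240,220:400];s=cv2.imread('pics/side1.png')[130:230,230:410]
cv2.imwrite('pics/c1.png',cv2.resize(cv2.vconcat([t,s]),None,fx=3,fy=3,interpolation=2))"
```

```text
t 2.2 tip [0.4715 0.0956 0.0802] shift_now [ 1.9 -1.2 20.2] shift_in_goal_frame [ 1.7 -1.2 20.2] rv [0.001 0.005 0.001] F [-0.1  0.1  0.5] grip 0.0001 q [ 0.03  0.23 -0.45  0.88  0.    0.08]
```

View pics/c1.png

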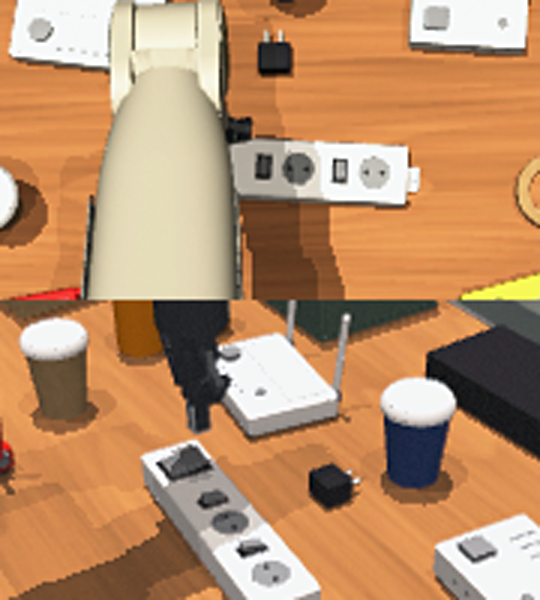

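The side crop shows the shut fingertips at about (199,425), just above and beyond the far half of the master rocker at (186,463). I'll descend now.

Request:
move_arm(
  moves=[
    {"x": 1, "y": -1, "z": 12, "rx": 0, "ry": 0.004, "rz": 0, "fingers": 0},
    {"x": 0, "y": 0, "z": 8, "rx": 0, "ry": 0, "rz": 0, "fingers": 0},
    {"x": 0, "y": 0, "z": 4, "rx": 0, "ry": 0, "rz": 0, "fingers": 0},
    {"x": 0, "y": 0, "z": 2, "rx": 0, "ry": 0, "rz": 0, "fingers": 0},
  ],
)

```text
time_s: 2.7
eef_pos: [0.4735, 0.0949, 0.0748]
tool_rot: [0.004, 0.024, 1.0, 0.001]
contact_force: [-0.1, -0.3, -0.5]
grip_width: -0.0001
```

```bash
python3 -c "
from h import *
go([.4697,.0945,.0485],-.05)"
```

```text
t 2.7 tip [0.4735 0.0949 0.0558] shift_now [ 3.8 -0.6  7.3] shift_in_goal_frame [ 3.8 -0.6  7.3] rv [0.001 0.008 0.002] F [-0.1 -0.3 -0.5] grip -0.0001 q [ 0.03  0.26 -0.48  0.82  0.    0.08]
```

Request:
move_arm(
  moves=[
    {"x": 5, "y": 0, "z": 0, "rx": 0, "ry": 0.008, "rz": 0, "fingers": 0},
    {"x": 1, "y": 0, "z": 3, "rx": 0, "ry": 0, "rz": 0, "fingers": 0},
    {"x": 1, "y": 0, "z": 3, "rx": 0, "ry": 0, "rz": 0, "fingers": 0},
  ],
)

```text
time_s: 3.0
eef_pos: [0.4678, 0.0951, 0.0691]
tool_rot: [0.001, 0.024, 1.0, 0.001]
contact_force: [2.7, 1.0, 2.3]
grip_width: 0.0002
```

```bash
python3 -c "
from h import *
go([.4697,.0945,.0485],-.05)"
```

```text
t 3.0 tip [0.4678 0.0951 0.0501] shift_now [-1.9 -0.5  1.6] shift_in_goal_frame [-1.9 -0.5  1.6] rv [0.001 0.003 0.001] F [2.7 1.  2.3] grip 0.0002 q [ 0.03  0.26 -0.5   0.8   0.    0.08]
```

Request:
move_arm(
  moves=[
    {"x": -2, "y": 0, "z": 2, "rx": 0, "ry": 0, "rz": 0, "fingers": 0},
    {"x": 0, "y": 0, "z": 2, "rx": 0, "ry": 0, "rz": 0, "fingers": 0},
  ],
)

```text
time_s: 3.2
eef_pos: [0.4696, 0.0951, 0.0663]
tool_rot: [0.001, 0.024, 1.0, 0.001]
contact_force: [-5.1, -1.9, 28.1]
grip_width: 0.0005
```

```bash
python3 -c "
from h import *
go([.4697,.0945,.0485],-.05)"
```

```text
t 3.2 tip [0.4696 0.0951 0.0473] shift_now [-0.2 -0.5 -1.2] shift_in_goal_frame [-0.2 -0.5 -1.2] rv [0.002 0.003 0.001] F [-5.1 -1.9 28.1] grip 0.0005 q [ 0.03  0.27 -0.5   0.8   0.    0.08]
```

The force is 28 N at a tip height of 47 mm, which looks like the stop. I'll lift and check with the camera.

Request:
move_arm(
  moves=[
    {"x": 0, "y": 0, "z": 0, "rx": 0, "ry": 0, "rz": 0, "fingers": 0},
    {"x": 0, "y": 0, "z": -20, "rx": 0, "ry": 0, "rz": 0, "fingers": 0},
    {"x": 0, "y": 0, "z": -40, "rx": 0, "ry": 0, "rz": 0, "fingers": 0},
    {"x": 0, "y": 0, "z": -40, "rx": 0, "ry": 0, "rz": 0, "fingers": 0},
    {"x": 0, "y": 0, "z": -40, "rx": 0, "ry": 0, "rz": 0, "fingers": 0},
    {"x": 0, "y": 0, "z": 0, "rx": 0, "ry": 0, "rz": 0, "fingers": 0},
  ],
)

```text
time_s: 3.8
eef_pos: [0.4662, 0.0948, 0.2089]
tool_rot: [-0.003, 0.024, 1.0, 0.001]
contact_force: [1.0, 0.8, -0.5]
grip_width: 0.0004
```

```bash
python3 -c "
from h import *
go([.6258,-.1868,.20],-.012)
cv2.imwrite('pics/side2.png',arm.grab_frame('side')[:,:,::-1])
a=cv2.imread('pics/side0.png')[165:245,260:350];s=cv2.imread('pics/side2.png')[165:245,260:350]
cv2.imwrite('pics/c2.png',cv2.resize(cv2.hconcat([a,s]),None,fx=4,fy=4,interpolation=2))"
```

```text
t 3.8 tip [0.4662 0.0948 0.1899] shift_now [-173.  -273.5  -11.3] shift_in_goal_frame [-162.9 -279.7  -10.1] rv [ 0.001 -0.006 -0.037] F [ 1.   0.8 -0.5] grip 0.0004 q [ 0.03  0.14 -0.27  1.16  0.    0.08]
```

View pics/c2.png

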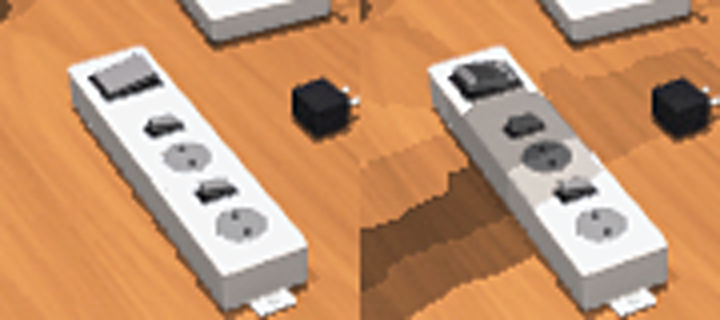

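The right crop shows the master at (485,78) now tilted the same way as the outlet rockers that are on, with its near end up. Next I'll move above the modem key and re-check the rocker without the shadow.

Request:
move_arm(
  moves=[
    {"x": -20, "y": -34, "z": 0, "rx": 0, "ry": -0.006, "rz": -0.037, "fingers": 0},
    {"x": -20, "y": -34, "z": 0, "rx": 0, "ry": 0, "rz": 0, "fingers": 0},
    {"x": -20, "y": -34, "z": 0, "rx": 0, "ry": 0, "rz": 0, "fingers": 0},
    {"x": -20, "y": -34, "z": 0, "rx": 0, "ry": 0, "rz": 0, "fingers": 0},
    {"x": -20, "y": -34, "z": 0, "rx": 0, "ry": 0, "rz": 0, "fingers": 0},
    {"x": -20, "y": -34, "z": 0, "rx": 0, "ry": 0, "rz": 0, "fingers": 0},
    {"x": -20, "y": -34, "z": 0, "rx": 0, "ry": 0, "rz": 0, "fingers": 0},
    {"x": -10, "y": -15, "z": 0, "rx": 0, "ry": 0, "rz": 0, "fingers": 0},
    {"x": 0, "y": 0, "z": 0, "rx": 0, "ry": 0, "rz": 0, "fingers": 0},
    {"x": 0, "y": 0, "z": 0, "rx": 0, "ry": 0, "rz": 0, "fingers": 0},
  ],
)

```text
time_s: 4.85
eef_pos: [0.6082, -0.167, 0.1834]
tool_rot: [-0.015, 0.003, 1.0, 0.005]
contact_force: [0.1, 0.3, -0.2]
grip_width: 0.0001
```

```bash
python3 -c "
from h import *
go([.6258,-.1868,.07],-.012)
cv2.imwrite('pics/side3.png',arm.grab_frame('side')[:,:,::-1])
cv2.imwrite('pics/top3.png',arm.grab_frame('top')[:,:,::-1])
a=cv2.imread('pics/top3.png')[165:245,260:350];s=cv2.imread('pics/side3.png')[165:245,260:350]
cv2.imwrite('pics/c3.png',cv2.resize(cv2.hconcat([a,s]),None,fx=4,fy=4,interpolation=2))"
```

```text
t 4.85 tip [ 0.6082 -0.167   0.1644] shift_now [-20.4 -20.6  93.6] shift_in_goal_frame [-17.8 -19.5  94.4] rv [ 0.011 -0.029  0.006] F [ 0.1  0.3 -0.2] grip 0.0001 q [-0.39  0.47  0.12  1.25 -0.   -0.39]
```

View pics/c3.png

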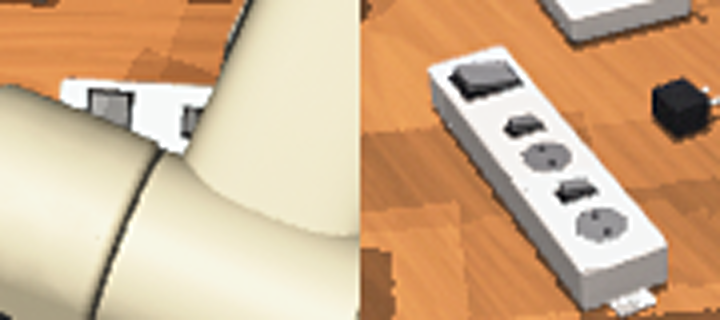

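View pics/side3.png

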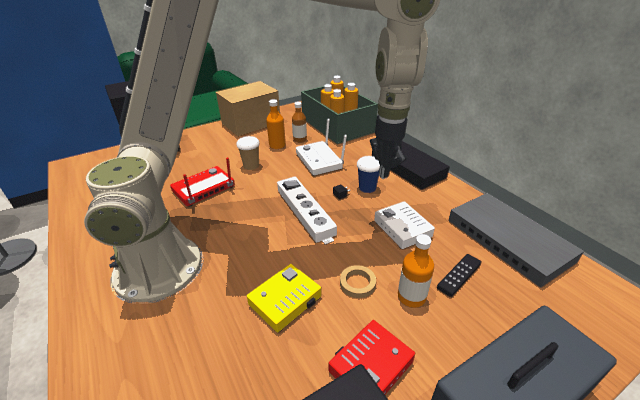

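```bash
python3 -c "
from h import *
im=cv2.imread('pics/side3.png')[165:205,270:320];im=cv2.resize(im,None,fx=8,fy=8,interpolation=2)
out=[]
y=-.05;ex=np.array([np.cos(y),np.sin(y),0]);ey=np.array([-np.sin(y),np.cos(y),0]);c=np.array([.4505,.0955,.046])
for q in(0,.2,.4):
    a=.2-q;d=ex*np.cos(a)+np.array([0,0,np.sin(a)]);n=-ex*np.sin(a)+np.array([0,0,np.cos(a)])
    P=np.array([proj('side',c+n*.004+d*i+ey*j) for i,j in((.022,.017),(.022,-.017),(-.022,-.017),(-.022,.017))])
    m=im.copy();cv2.polylines(m,[((P-[270,165]+.5)*8).astype(int)],True,(0,0,255),1);out.append(m)
cv2.imwrite('pics/c4.png',cv2.resize(cv2.hconcat(out),(780,208)))"
```

```text
(no output)
```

View pics/c4.png

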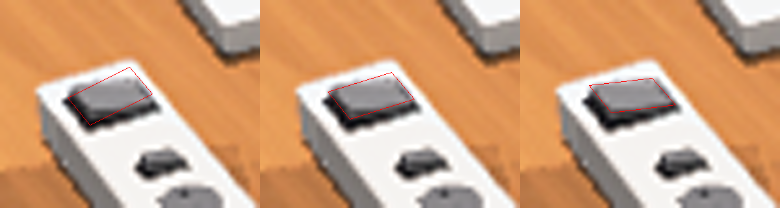

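Request:
move_arm(
  moves=[
    {"x": -20, "y": -20, "z": 20, "rx": 0.01, "ry": -0.029, "rz": 0.006, "fingers": 0},
    {"x": 0, "y": 0, "z": 20, "rx": 0, "ry": 0, "rz": 0, "fingers": 0},
    {"x": 0, "y": 0, "z": 20, "rx": 0, "ry": 0, "rz": 0, "fingers": 0},
    {"x": 0, "y": 0, "z": 0, "rx": 0, "ry": 0, "rz": 0, "fingers": 0},
    {"x": 0, "y": 0, "z": 0, "rx": 0, "ry": 0, "rz": 0, "fingers": 0},
  ],
)

```text
time_s: 5.45
eef_pos: [0.6265, -0.18, 0.1239]
tool_rot: [0.001, 0.002, 1.0, 0.0]
contact_force: [-0.6, -0.2, 0.3]
grip_width: -0.0001
```

```bash
python3 -c "
from h import *
go([.6258,-.1868,.055],-.012)"
```

```text
t 5.45 tip [ 0.6265 -0.18    0.1049] shift_now [ 0.8 -6.9 49.9] shift_in_goal_frame [ 0.6 -6.8 49.9] rv [0.    0.002 0.008] F [-0.6 -0.2  0.3] grip -0.0001 q [-0.4   0.52  0.04  1.09  0.   -0.4 ]
```

The "on" outline (right panel) fits the rocker's face and the "off" one doesn't, so the master is on. I'll descend to the modem key.

Request:
move_arm(
  moves=[
    {"x": 0, "y": -7, "z": 20, "rx": 0, "ry": 0, "rz": 0.008, "fingers": 0},
    {"x": 0, "y": 0, "z": 15, "rx": 0, "ry": 0, "rz": 0, "fingers": 0},
    {"x": 0, "y": 0, "z": 8, "rx": 0, "ry": 0, "rz": 0, "fingers": 0},
    {"x": 0, "y": 0, "z": 0, "rx": 0, "ry": 0, "rz": 0, "fingers": 0},
    {"x": 0, "y": 0, "z": 0, "rx": 0, "ry": 0, "rz": 0, "fingers": 0},
  ],
)

```text
time_s: 5.95
eef_pos: [0.6291, -0.185, 0.0873]
tool_rot: [0.005, 0.004, 1.0, -0.001]
contact_force: [-0.3, 0.8, 0.1]
grip_width: 0.0003
```

```bash
python3 -c "
from h import *
go([.6258,-.1868,.044],-.012)
cv2.imwrite('pics/side5.png',cv2.resize(arm.grab_frame('side')[150:250,350:450,::-1],None,fx=5,fy=5,interpolation=2))"
```

```text
t 5.95 tip [ 0.6291 -0.185   0.0683] shift_now [ 3.6 -1.8 24.3] shift_in_goal_frame [ 3.3 -1.9 24.3] rv [-0.003  0.01   0.004] F [-0.3  0.8  0.1] grip 0.0003 q [-0.41  0.54 -0.01  1.01  0.   -0.4 ]
```

View pics/side5.png

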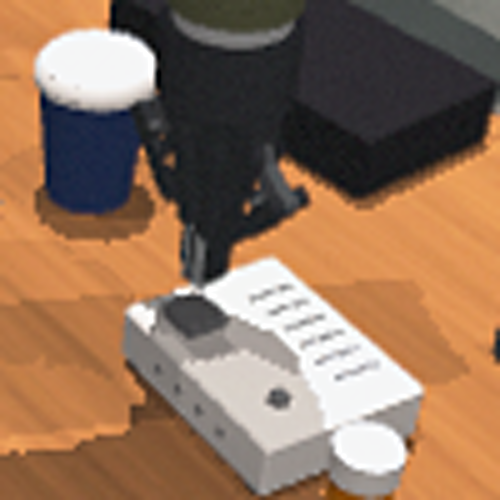

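The tips at crop (205,275) hang over the square modem key at (197,313), clear of the cup. I'll press.

Request:
move_arm(
  moves=[
    {"x": 4, "y": -2, "z": 10, "rx": 0, "ry": 0.01, "rz": 0, "fingers": 0},
    {"x": 1, "y": 0, "z": 7, "rx": 0, "ry": 0, "rz": 0, "fingers": 0},
    {"x": 0, "y": 0, "z": 3, "rx": 0, "ry": 0, "rz": 0, "fingers": 0},
    {"x": 0, "y": 0, "z": 0, "rx": 0, "ry": 0, "rz": 0, "fingers": 0},
  ],
)

```text
time_s: 6.4
eef_pos: [0.625, -0.1876, 0.0678]
tool_rot: [0.001, 0.004, 1.0, -0.002]
contact_force: [-0.5, 0.1, 0.5]
grip_width: 0.0001
```

```bash
python3 -c "
from h import *
go([.6258,-.1868,.044],-.012)"
```

```text
t 6.4 tip [ 0.625  -0.1876  0.0488] shift_now [-0.8  0.9  4.8] shift_in_goal_frame [-0.8  0.8  4.8] rv [-0.004  0.003  0.004] F [-0.5  0.1  0.5] grip 0.0001 q [-0.41  0.56 -0.03  0.97 -0.   -0.41]
```

Request:
move_arm(
  moves=[
    {"x": 0, "y": 1, "z": 2, "rx": -0.004, "ry": 0.003, "rz": 0, "fingers": 0},
    {"x": 0, "y": 0, "z": 2, "rx": 0, "ry": 0, "rz": 0, "fingers": 0},
    {"x": 0, "y": 0, "z": 1, "rx": 0, "ry": 0, "rz": 0, "fingers": 0},
  ],
)

```text
time_s: 6.7
eef_pos: [0.6252, -0.1874, 0.0638]
tool_rot: [0.0, 0.004, 1.0, -0.001]
contact_force: [-1.8, 0.2, 3.6]
grip_width: 0.0003
```

```bash
python3 -c "
from h import *
go([.6258,-.1868,.044],-.012)"
```

```text
t 6.7 tip [ 0.6252 -0.1874  0.0448] shift_now [-0.6  0.6  0.8] shift_in_goal_frame [-0.6  0.6  0.8] rv [-0.001  0.     0.003] F [-1.8  0.2  3.6] grip 0.0003 q [-0.41  0.57 -0.03  0.97 -0.   -0.41]
```

The force is 3.6 N and the key is moving. I'll continue until the stop shows.

Request:
move_arm(
  moves=[
    {"x": 0, "y": 0, "z": 2, "rx": 0, "ry": 0, "rz": 0, "fingers": 0},
    {"x": 0, "y": 0, "z": 2, "rx": 0, "ry": 0, "rz": 0, "fingers": 0},
  ],
)

```text
time_s: 6.9
eef_pos: [0.6253, -0.1874, 0.0629]
tool_rot: [0.001, 0.004, 1.0, -0.001]
contact_force: [-6.7, 1.7, 19.7]
grip_width: 0.0001
```

```bash
python3 -c "
from h import *
go([.6258,-.1868,.044],-.012)"
```

```text
t 6.9 tip [ 0.6253 -0.1874  0.0439] shift_now [-0.5  0.6 -0.1] shift_in_goal_frame [-0.5  0.6 -0.1] rv [-0.002  0.001  0.004] F [-6.7  1.7 19.7] grip 0.0001 q [-0.41  0.57 -0.04  0.97 -0.   -0.41]
```

The tip is at 43.9 mm with 19.7 N, so the key is on its stop (44 mm expected). I'll hold one row, lift, and head for the router.

Request:
move_arm(
  moves=[
    {"x": 0, "y": 0, "z": 1, "rx": 0, "ry": 0, "rz": 0, "fingers": 0},
    {"x": 0, "y": 0, "z": -15, "rx": 0, "ry": 0, "rz": 0, "fingers": 0},
    {"x": 0, "y": 0, "z": -35, "rx": 0, "ry": 0, "rz": 0, "fingers": 0},
    {"x": 0, "y": 0, "z": -40, "rx": 0, "ry": 0, "rz": 0, "fingers": 0},
    {"x": 0, "y": 0, "z": -40, "rx": 0, "ry": 0, "rz": 0, "fingers": 0},
    {"x": 0, "y": 0, "z": -35, "rx": 0, "ry": 0, "rz": 0, "fingers": 0},
    {"x": 0, "y": 0, "z": 0, "rx": 0, "ry": 0, "rz": 0, "fingers": 0},
  ],
)

```text
time_s: 7.6
eef_pos: [0.6239, -0.1852, 0.2298]
tool_rot: [-0.001, 0.004, 1.0, 0.001]
contact_force: [1.3, 0.7, 1.1]
grip_width: 0.0001
```

```bash
python3 -c "
from h import *
go([.619,.2908,.21],-.135)"
```

```text
t 7.6 tip [ 0.6239 -0.1852  0.2108] shift_now [  8.4 476.    2. ] shift_in_goal_frame [ 68.9 471.    0.8] rv [ 0.002 -0.003  0.128] F [1.3 0.7 1.1] grip 0.0001 q [-0.41  0.47  0.23  1.33  0.   -0.4 ]
```

Request:
move_arm(
  moves=[
    {"x": 1, "y": 38, "z": 0, "rx": 0, "ry": 0, "rz": 0, "fingers": 0},
    {"x": 1, "y": 38, "z": 0, "rx": 0, "ry": 0, "rz": 0, "fingers": 0},
    {"x": 1, "y": 38, "z": 0, "rx": 0, "ry": 0, "rz": 0, "fingers": 0},
    {"x": 1, "y": 38, "z": 0, "rx": 0, "ry": 0, "rz": 0, "fingers": 0},
    {"x": 1, "y": 38, "z": 0, "rx": 0, "ry": 0, "rz": 0, "fingers": 0},
    {"x": 1, "y": 38, "z": 0, "rx": 0, "ry": 0, "rz": 0, "fingers": 0},
  ],
)

```text
time_s: 8.2
eef_pos: [0.6211, 0.0449, 0.2254]
tool_rot: [-0.001, 0.009, 1.0, 0.001]
contact_force: [0.7, 0.3, -0.1]
grip_width: -0.0
```

```bash
python3 -c "
from h import *
go([.619,.2908,.21],-.012)"
```

```text
t 8.2 tip [0.6211 0.0449 0.2064] shift_now [  6.4 245.8  -2.9] shift_in_goal_frame [  5.1 245.9  -3.6] rv [ 0.003 -0.002 -0.005] F [ 0.7  0.3 -0.1] grip -0.0 q [-0.06  0.42  0.14  1.29  0.   -0.04]
```

Request:
move_arm(
  moves=[
    {"x": 1, "y": 38, "z": -1, "rx": 0, "ry": 0, "rz": 0, "fingers": 0},
    {"x": 1, "y": 38, "z": -1, "rx": 0, "ry": 0, "rz": 0, "fingers": 0},
    {"x": 1, "y": 38, "z": -1, "rx": 0, "ry": 0, "rz": 0, "fingers": 0},
    {"x": 1, "y": 38, "z": -1, "rx": 0, "ry": 0, "rz": 0, "fingers": 0},
    {"x": 1, "y": 38, "z": -1, "rx": 0, "ry": 0, "rz": 0, "fingers": 0},
    {"x": 1, "y": 30, "z": 0, "rx": 0, "ry": 0, "rz": 0, "fingers": 0},
    {"x": 0, "y": 0, "z": 0, "rx": 0, "ry": 0, "rz": 0, "fingers": 0},
    {"x": 0, "y": 0, "z": 0, "rx": 0, "ry": 0, "rz": 0, "fingers": 0},
  ],
)

```text
time_s: 9.0
eef_pos: [0.6141, 0.2811, 0.2202]
tool_rot: [-0.007, 0.004, 1.0, 0.002]
contact_force: [-0.1, 0.4, 0.3]
grip_width: -0.0001
```

```bash
python3 -c "
from h import *
go([.619,.2908,.06],-.012)
cv2.imwrite('pics/side6.png',arm.grab_frame('side')[:,:,::-1])
cv2.imwrite('pics/c6.png',cv2.resize(cv2.imread('pics/side6.png')[80:250,250:450],None,fx=3,fy=3,interpolation=2))"
```

```text
t 9.0 tip [0.6141 0.2811 0.2012] shift_now [ -6.7   9.2 141.2] shift_in_goal_frame [ -4.8   9.8 141.2] rv [ 0.004 -0.013  0.003] F [-0.1  0.4  0.3] grip -0.0001 q [0.31 0.53 0.31 1.36 0.01 0.32]
```

View pics/c6.png

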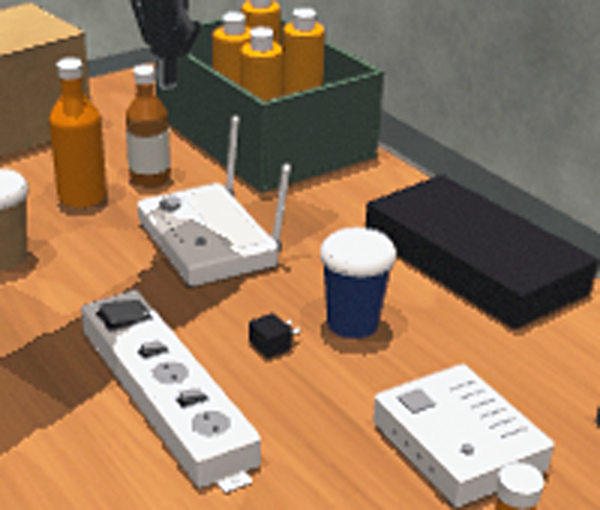

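The modem key at crop (417,401) is now visibly low, and nothing else has moved. The tips hang above the router key at (171,203), so I'll descend.

Request:
move_arm(
  moves=[
    {"x": -5, "y": 9, "z": 25, "rx": 0.004, "ry": -0.013, "rz": 0, "fingers": 0},
    {"x": 0, "y": 0, "z": 25, "rx": 0, "ry": 0, "rz": 0, "fingers": 0},
    {"x": 0, "y": 0, "z": 25, "rx": 0, "ry": 0, "rz": 0, "fingers": 0},
    {"x": 0, "y": 0, "z": 20, "rx": 0, "ry": 0, "rz": 0, "fingers": 0},
    {"x": 0, "y": 0, "z": 0, "rx": 0, "ry": 0, "rz": 0, "fingers": 0},
    {"x": 0, "y": 0, "z": 0, "rx": 0, "ry": 0, "rz": 0, "fingers": 0},
  ],
)

```text
time_s: 9.65
eef_pos: [0.6207, 0.2817, 0.1221]
tool_rot: [0.0, 0.01, 1.0, -0.0]
contact_force: [-0.4, -0.1, -0.2]
grip_width: 0.0003
```

```bash
python3 -c "
from h import *
go([.619,.2908,.05],-.012)"
```

```text
t 9.65 tip [0.6207 0.2817 0.1031] shift_now [ 1.9  9.1 53.1] shift_in_goal_frame [ 1.8  9.1 53.1] rv [-0.001  0.    -0.008] F [-0.4 -0.1 -0.2] grip 0.0003 q [ 0.31  0.58  0.14  1.13 -0.    0.33]
```

Request:
move_arm(
  moves=[
    {"x": 2, "y": 10, "z": 18, "rx": 0, "ry": 0, "rz": -0.008, "fingers": 0},
    {"x": 1, "y": 0, "z": 18, "rx": 0, "ry": 0, "rz": 0, "fingers": 0},
    {"x": 1, "y": 0, "z": 8, "rx": 0, "ry": 0, "rz": 0, "fingers": 0},
    {"x": 0, "y": 0, "z": 0, "rx": 0, "ry": 0, "rz": 0, "fingers": 0},
    {"x": 0, "y": 0, "z": 0, "rx": 0, "ry": 0, "rz": 0, "fingers": 0},
  ],
)

```text
time_s: 10.15
eef_pos: [0.6216, 0.2897, 0.0844]
tool_rot: [0.005, 0.008, 1.0, 0.001]
contact_force: [0.8, -0.9, -0.0]
grip_width: -0.0001
```

```bash
python3 -c "
from h import *
go([.619,.2908,.044],-.012)
cv2.imwrite('pics/c7.png',cv2.resize(arm.grab_frame('side')[90:190,270:370,::-1],None,fx=5,fy=5,interpolation=2))"
```

```text
t 10.15 tip [0.6216 0.2897 0.0654] shift_now [ 2.9  1.  21.4] shift_in_goal_frame [ 2.6  1.1 21.4] rv [ 0.002  0.01  -0.004] F [ 0.8 -0.9 -0. ] grip -0.0001 q [ 0.32  0.6   0.08  1.04 -0.    0.34]
```

View pics/c7.png

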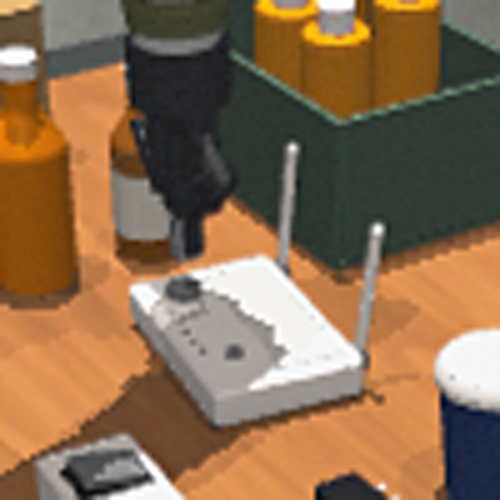

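The tips at crop (188,250) are right above the round key at (182,290), clear of the antennas and bottles. I'll press.

Request:
move_arm(
  moves=[
    {"x": 3, "y": 1, "z": 10, "rx": 0, "ry": 0.01, "rz": -0.004, "fingers": 0},
    {"x": 1, "y": 0, "z": 7, "rx": 0, "ry": 0, "rz": 0, "fingers": 0},
    {"x": 0, "y": 0, "z": 3, "rx": 0, "ry": 0, "rz": 0, "fingers": 0},
    {"x": 0, "y": 0, "z": 2, "rx": 0, "ry": 0, "rz": 0, "fingers": 0},
    {"x": 0, "y": 0, "z": 2, "rx": 0, "ry": 0, "rz": 0, "fingers": 0},
  ],
)

```text
time_s: 10.7
eef_pos: [0.619, 0.2913, 0.0612]
tool_rot: [0.001, 0.006, 1.0, 0.002]
contact_force: [-1.5, 0.0, 3.0]
grip_width: 0.0001
```

```bash
python3 -c "
from h import *
go([.619,.2908,.038],-.012)"
```

```text
t 10.7 tip [0.619  0.2913 0.0422] shift_now [ 0.  -0.5  4.2] shift_in_goal_frame [-0.  -0.5  4.2] rv [0.004 0.003 0.   ] F [-1.5  0.   3. ] grip 0.0001 q [0.32 0.62 0.06 1.   0.   0.33]
```

Request:
move_arm(
  moves=[
    {"x": 0, "y": 0, "z": 2, "rx": 0, "ry": 0, "rz": 0, "fingers": 0},
    {"x": 0, "y": 0, "z": 2, "rx": 0, "ry": 0, "rz": 0, "fingers": 0},
    {"x": 0, "y": 0, "z": 2, "rx": 0, "ry": 0, "rz": 0, "fingers": 0},
  ],
)

```text
time_s: 11.0
eef_pos: [0.6191, 0.2913, 0.0569]
tool_rot: [0.002, 0.006, 1.0, 0.002]
contact_force: [-5.2, -2.3, 16.4]
grip_width: -0.0002
```

```bash
python3 -c "
from h import *
go([.619,.2908,.038],-.012)"
```

```text
t 11.0 tip [0.6191 0.2913 0.0379] shift_now [ 0.1 -0.5 -0.1] shift_in_goal_frame [ 0.1 -0.5 -0.1] rv [0.004 0.004 0.   ] F [-5.2 -2.3 16.4] grip -0.0002 q [0.32 0.62 0.05 0.99 0.   0.33]
```

The tip is at 37.9 mm (38 expected) with 16 N, so the router key is on its stop. I'll hold, lift and check.

Request:
move_arm(
  moves=[
    {"x": 0, "y": 0, "z": 1, "rx": 0, "ry": 0, "rz": 0, "fingers": 0},
    {"x": 0, "y": 0, "z": -15, "rx": 0, "ry": 0, "rz": 0, "fingers": 0},
    {"x": 0, "y": 0, "z": -35, "rx": 0, "ry": 0, "rz": 0, "fingers": 0},
    {"x": 0, "y": 0, "z": -40, "rx": 0, "ry": 0, "rz": 0, "fingers": 0},
    {"x": 0, "y": 0, "z": -40, "rx": 0, "ry": 0, "rz": 0, "fingers": 0},
    {"x": 0, "y": 0, "z": -40, "rx": 0, "ry": 0, "rz": 0, "fingers": 0},
    {"x": 0, "y": 0, "z": -30, "rx": 0, "ry": 0, "rz": 0, "fingers": 0},
    {"x": 35, "y": 0, "z": 0, "rx": 0, "ry": 0, "rz": 0, "fingers": 0},
    {"x": 35, "y": 0, "z": 0, "rx": 0, "ry": 0, "rz": 0, "fingers": 0},
    {"x": 35, "y": 0, "z": 0, "rx": 0, "ry": 0, "rz": 0, "fingers": 0},
    {"x": 0, "y": 0, "z": 0, "rx": 0, "ry": 0, "rz": 0, "fingers": 0},
    {"x": 0, "y": 0, "z": 0, "rx": 0, "ry": 0, "rz": 0, "fingers": 0},
  ],
)

```text
time_s: 12.2
eef_pos: [0.5126, 0.2923, 0.2612]
tool_rot: [0.003, 0.006, 1.0, 0.003]
contact_force: [0.8, -0.3, -0.7]
grip_width: 0.0
```

```bash
python3 -c "
from h import *
for n in('side','top'): cv2.imwrite(f'pics/{n}8.png',arm.grab_frame(n)[:,:,::-1])
a=cv2.imread('pics/side0.png')[130:250,270:440];b=cv2.imread('pics/side8.png')[130:250,270:440]
cv2.imwrite('pics/c8.png',cv2.resize(cv2.vconcat([a,b]),None,fx=2.5,fy=2.5,interpolation=2))
go([.6,.2,.2],0)"
```

```text
t 12.3 tip [0.5133 0.2923 0.242 ] shift_now [-87.7 -91.3  41.9] shift_in_goal_frame [-86.7 -92.3  42. ] rv [ 0.006  0.006 -0.013] F [-0.1  0.3  0.2] grip 0.0 q [0.38 0.34 0.1  1.33 0.   0.39]
```

View pics/c8.png

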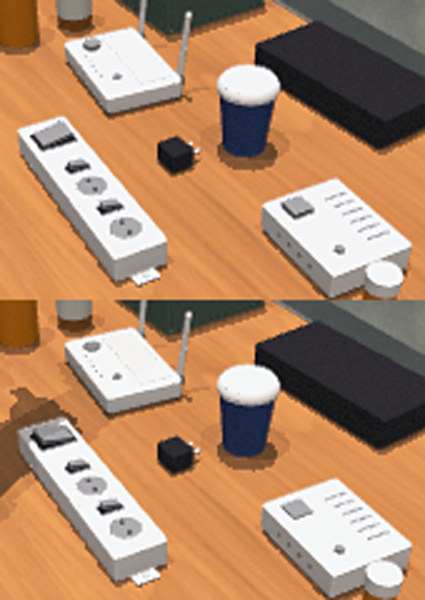

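View pics/top8.png

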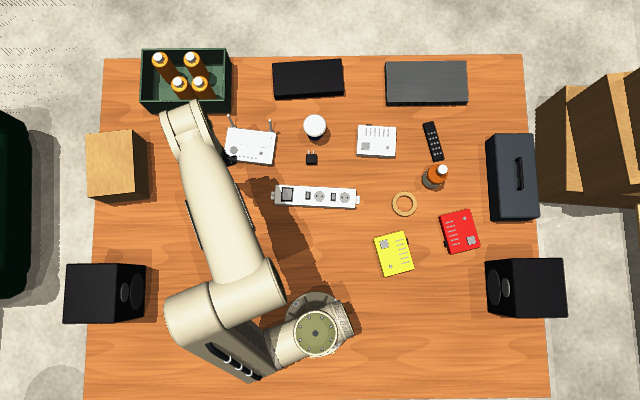

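The comparison (before above, after below) shows the master tipped on and both power keys sunk, at (297,508) on the modem and (92,346) on the router. The outlet rockers, pairing buttons, boxes and the bystanders in view are where they were, and the arm is clear. I'm handing in.

```bash
python3 -c "
from station import arm
print(arm.job_done())"
```

```text
the job is handed in; nothing more can be done
None
```

I tipped the master rocker to on, then pushed in the modem's square power key, then the router's round power key, all with the shut fingertips. I handed the job in after about 12.3 s of the 51 s; no verdict was reported.

**Last checks:**
- **Master rocker:** it stopped at 28 N, and the projected "on" outline matches the picture.
- **Modem key:** it stopped with the tip at 43.9 mm (44 expected) and 19.7 N.
- **Router key:** it stopped with the tip at 37.9 mm (38 expected) and 16.4 N.
- **Everything else:** the before and after pictures show no visible change in the boxes, outlet rockers or pairing buttons. The bystanders in view had not moved either. In the last top view the arm hid the brown cup, the tea bottle and one juice bottle. I did not check those separately at the end, but the arm met no unexpected force on the way.
- **Arm:** it ended clear of everything, with no contact force.

One move call was refused at the start because its rows left out some fields; nothing moved, and I resent it in full. No check failed or disagreed.

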